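# Fetch the sanding block from behind the finishing supplies

## Robot

A 6-joint arm with a two-finger parallel gripper is mounted at the origin on the work surface. World frame = base frame: x ahead of the robot, y to its left, z up, the work surface at z = 0. Lengths are in m, angles in rad, forces in N, time in s.
With the tool pointing down it reaches from about 0.375 to 0.9 m from the base axis. Payload 3.1 kg.
Tool frame: the origin (TCP) lies midway between the tips of the shut fingers; the grasp point (between the pads) lies 19 mm behind it; x points along the fingers, y is the direction in which the jaws open and shut, and the axes are right-handed (so a half turn about x gives the same grasp; the last joint's range is limited). The gripper opens to 87 mm and grips with 3 to 60 N. Pads are 19 mm wide; open, the fingers measure 117 mm over their backs; the gripper's body (75 mm by 190 mm) begins 51 mm behind the grasp point.
Start: joints at [1.069, 0.527, 1.433, -0, 1.181, -0.178], TCP at [0.198, 0.593, 0.223] pointing down, gripper open.
Joint ranges: [-3.08, 3.08], [-0.75, 2.2], [0.22, 2.44], [-1.43, 4.57], [0, 2.65], [-2.85, 2.85]. Speed limits (rad/s): [2.79, 2.79, 3.14, 3.14, 3.14, 3.14].

## Interface

Orientations are given as a unit quaternion [x, y, z, w].
In Python, from rig import get_obs, imaging, robot gives the robot as it stands.
- The arm moves only by the shell command python3 -m inch 'ROWS' [FORCE]. ROWS is JSON, a list of rows, each a list of 3 entries, a list of its own where there are three numbers: the finger opening in mm, from 0 to 87, then the shift along the tool's x, y, z in mm, then the turn, a rotation vector about the tool's x, y, z in degrees. In form: [[grip, [dx, dy, dz], [wx, wy, wz]], ...]. A call has 1 to 12 rows; each row shifts and turns the pose as measured when the row begins, along the tool's axes as they then stand; what a row does not reach is not made up. A row lasts 1/8 s, in which the tool goes at most 62.5 mm and 10.7 degrees, less where a joint would pass 70% of its speed; a pose out of reach is approached as far as the arm can. A call with a gripper value outside its range is refused whole. The fingers move at their own pace and stop on an object; FORCE is the grip in N (left out, the last holds). Time passes only in rows, so rows that do not move let the fingers close. It gives the time, the measured TCP pose, the force and the opening at its end, in the units of the state.
- get_obs(): the state, without advancing time (a new reading comes with each control period).
- imaging.camera(name): name is "scene" or "side" or "wrist"; returns the picture (400x640x3 uint8, red, green, blue); there is no depth.
- imaging.camera_params(name): a dict with "camera_matrix" (3x3 intrinsics, pixels), "xyz" and "rotation" of the camera in the world. Camera axes: x right, y down, z forward; pixel columns grow to the right and rows downward; lengths in m; the calibration is good to about 2 mm. The wrist camera is an equidistant fisheye: a pixel r from the principal point sees the ray r / f radians off the axis. A picture is of the moment at which its call begins: read the wrist's pose just before it. camera_params takes no time and is no camera call; for the wrist camera it gives the pose at the moment of the call.
- robot.hand_in(): hands the job in, once; it reports no verdict.
Trained networks look in the newest picture that a camera, given by its name, has taken for a name from the list of things; names that differ only in an ending like _2 or _b are one class to them, and where a whole thing is asked for, a point or a joint stands for the part that bears it (a point fixed in the world has none). Each returns a list of dicts, best first, with "confidence" (0 to 1); they miss things now and then, are a little off and sometimes report something else, mostly with a low value. They report only what shows in the picture. A call takes as long as a camera call. They do not tell look-alikes from the thing itself.
- imaging.cut_out(camera, target): "pixels" (400x640 bool, what is visible of it) and "box" ([centre column, centre row, width, height] in pixels, round what is visible of it).
- imaging.tip_of(camera, target): "pixel" ([column, row] in pixels: a listed point, or the origin of a listed thing).
The state is a dict: "time": time; "q": joint angles; "joint_velocities": joint speeds; "joint_torque": joint torques, N m; "position": TCP position; "tool_rot": TCP orientation; "ft_force": force on the tool from outside, world axes, zero at the start; "moment": the same for the moment, N m; "grip_width": finger opening in m.
Only numpy, scipy, OpenCV 4.12 (cv2) and the standard library are available. Lean on these libraries where they do the work, as an engineer would, in place of code of your own. Each camera call takes 0.05 s, during which the arm holds its last target. There are 200 camera calls.

## Task

The sanding block lies at the back of the plywood supply box, behind the tin, the jar and the glue bottle. First stand all three containers upright on the rectangular side board, leaving the block in its place; then lay the sanding block, cork side down, in the middle of the bear-shaped stool seat; and only when it lies there put every container back upright in the box, each in the place where it stood at the start. Do not tip anything over, and leave the bowl, the brush and the drill alone.

Things in the scene. Friction and masses are not known exactly. Their poses are not given: they have to be found in the camera images.
- box: Open supply box of plywood, fixed to the table, 224 (its x) x 288 (its y) x 40 mm high; walls 12 mm thick, inner floor 12 mm above its underside. Origin: centre of its underside; z up. It holds the three containers in a row along its y, on the -x half (towards the robot, about 46 mm from the origin, 84 mm apart), and the sanding block on the +x half.
- board: Rectangular mid-brown wooden side board, the side area, flat on the table and fixed, 270 (its x) x 150 (its y) x 12 mm thick. Origin: centre of its underside; z up. Empty at the start; to the left or the right of the box.
- seat: Pale pine stool seat shaped like a bear's head, flat on the table and fixed: a disc of 190 mm diameter, 18 mm thick, with two round ears (radius 32 mm) on its +x side and four small dark screw holes in a square about the disc's centre. Origin: centre of the disc's underside; z up. To the other side of the box.
- tin: Plain steel tin with a pale paper band, a straight cylinder 60 mm in diameter and 105 mm tall, about 0.35 kg. Origin: centre of its underside; z up. Stands in the box, in any of the three places of the row.
- jar: Brown glass jar with a black screw lid: body 54 mm in diameter up to 82 mm, short neck, lid 53 mm in diameter from 90 to 110 mm; 110 mm tall, about 0.3 kg. Origin: centre of its underside; z up. Stands in the box, in any of the three places of the row.
- glue: White plastic glue bottle: body 48 mm in diameter up to 85 mm, then a shoulder and a thin nozzle; 115 mm tall, about 0.2 kg. Origin: centre of its underside; z up. Stands in the box, in any of the three places of the row.
- block: Hand sanding block, dark wood with a cork sole below, 50 (its x) x 90 (its y) x 32 mm high, about 0.12 kg. Origin: centre of its underside (the cork face); z up. Lies on the floor of the box behind the containers, with free floor behind it; grip it across its 50 mm.
- bowl: White bowl, 100 mm in diameter, 40 mm high, loose on the table beyond the box. Origin: centre of its underside. Bystander.
- brush: Paint brush 200 mm long lying loose on the table beyond the box. Bystander.
- drill: Cordless drill lying on its side, loose on the table beyond the box, about 190 mm long and 56 mm high. Bystander.
Not all that is in view belongs to the job. Of the things that look like the seat, take the one that is farthest to the robot's right at the start. Leave any red look-alike of the jar alone.

How it is judged:
On the way, in this order (a step that is already met when the one before it is completed fails the run):
1. the tin, the jar and the glue bottle all stand on the side board, the block still in its place in the box (x of tin in the frame of board between -0.135 and 0.135 m and y of tin in the frame of board between -0.075 and 0.075 m and z of tin in the frame of board between 0.006 and 0.018 m and angle between each of tin, jar, glue's own z axis and vertical below 0.1 rad and linear speed of each of tin, jar, glue below 0.02 m/s and x of jar in the frame of board between -0.135 and 0.135 m and y of jar in the frame of board between -0.075 and 0.075 m and z of jar in the frame of board between 0.006 and 0.018 m and x of glue in the frame of board between -0.135 and 0.135 m and y of glue in the frame of board between -0.075 and 0.075 m and z of glue in the frame of board between 0.006 and 0.018 m and distance of block from where it was at the start of the episode below 0.02 m), for 0.2 s.
2. the sanding block lies flat in the middle of the seat, the containers still on the side board (horizontal distance between block and seat below 0.015 m and z of block in the frame of seat between 0.013 and 0.023 m and angle between each of block, tin, jar, glue's own z axis and vertical below 0.1 rad and linear speed of each of block, tin, jar, glue below 0.02 m/s and x of tin in the frame of board between -0.135 and 0.135 m and y of tin in the frame of board between -0.075 and 0.075 m and z of tin in the frame of board between 0.006 and 0.018 m and x of jar in the frame of board between -0.135 and 0.135 m and y of jar in the frame of board between -0.075 and 0.075 m and z of jar in the frame of board between 0.006 and 0.018 m and x of glue in the frame of board between -0.135 and 0.135 m and y of glue in the frame of board between -0.075 and 0.075 m and z of glue in the frame of board between 0.006 and 0.018 m), for 0.2 s.
At the end, for the whole second after the job is handed in: The sanding block lies flat on the seat, cork side down, its centre within 15 mm of the middle of the seat's disc; the tin, the jar and the glue bottle each stand upright in the box within 15 mm of where they stood at the start; everything is released and at rest (horizontal distance between block and seat below 0.015 m and z of block in the frame of seat between 0.013 and 0.023 m and angle between each of block, tin, jar, glue's own z axis and vertical below 0.1 rad and linear speed of each of block, tin, jar, glue below 0.02 m/s and distance of each of tin, jar, glue from where it was at the start of the episode below 0.015 m); the robot touches nothing.
It fails at once if a container or the block is tipped over (angle between any of tin, jar, glue, block's own z axis and vertical above 0.6 rad).
It fails at once if the bowl, the brush or the drill is moved by more than 25 mm (distance of any of bowl, brush, drill from where it was at the start of the episode above 0.025 m).
It also fails if it takes over 144 s, if anything falls off the work surface, if the arm or the gripper's body presses on something with over 40 N, if the wrist force passes 120 N, or if a joint passes its speed limit or range.

## Working session

There is one attempt and no reset: what is moved stays moved. The work goes in short steps, Python scripts to look and compute and a shell command to move; the robot and the scene stay as the last step left them, time stands still between calls to the robot, and variables do not carry over. Pictures are saved under pics/ and viewed, about 12 in all and at most 16, crops included, and the job is handed in when it is done.

```bash
ls; mkdir -p pics; python3 - <<'E'
from rig import get_obs, imaging, robot
import cv2,numpy as np
print(get_obs())
for c in ["scene","side"]:
    im=imaging.camera(c); cv2.imwrite(f"pics/{c}0.png",im[:,:,::-1])
    p=imaging.camera_params(c); print(c,p)
    for t in ["box","board","seat","tin","jar","glue","block","bowl","drill","brush"]:
        print(t,[(round(d["confidence"],2),np.round(d["pixel"]).tolist()) for d in imaging.tip_of(c,t)])
E
```

```text
pics
{'time': 0.0, 'q': array([ 1.06945647e+00,  5.28431096e-01,  1.43390067e+00, -2.28055929e-05,
        1.18136489e+00, -1.78476591e-01]), 'joint_velocities': array([ 1.65793788e-03,  1.59197874e-03, -1.48973921e-04,  1.92673489e-05,
       -7.08182135e-04, -3.35129159e-04]), 'joint_torque': array([-1.06223804e-03, -4.40041924e+01, -1.76588720e+01,  6.32591662e-02,
        5.82140882e-02, -1.73914450e-04]), 'position': array([0.19791339, 0.59207459, 0.22159368]), 'tool_rot': array([ 0.11294736,  0.6981542 , -0.11435497,  0.69767224]), 'ft_force': array([0.84942946, 0.33412414, 0.55845112]), 'moment': array([ 0.00478347, -0.01618337, -0.02368481]), 'grip_width': 0.08716788466558054}
scene {'camera_matrix': array([[476.2158771 ,   0.        , 321.33971328],
       [  0.        , 476.2158771 , 193.65258638],
       [  0.        ,   0.        ,   1.        ]]), 'xyz': array([1.21938941, 0.10860533, 0.90123778]), 'rotation': array([ 0.62396907,  0.70397893, -0.25922345, -0.21881375])}
box [(0.6, [306.0, 213.0])]
board [(0.67, [456.0, 202.0])]
seat [(0.86, [188.0, 203.0]), (0.64, [259.0
[... 224 characters left out ...]
97.0, 286.0])]
brush [(0.61, [415.0, 309.0])]
side {'camera_matrix': array([[459.36157627,   0.        , 320.5421165 ],
       [  0.        , 459.36157627, 196.11446778],
       [  0.        ,   0.        ,   1.        ]]), 'xyz': array([ 0.32086048, -0.80940489,  0.8518295 ]), 'rotation': array([ 0.9128575 , -0.11075639,  0.04419126, -0.39047579])}
box [(0.77, [336.0, 217.0])]
board [(0.86, [281.0, 140.0])]
seat [(0.95, [364.0, 318.0]), (0.68, [233.0, 298.0])]
tin [(0.77, [327.0, 242.0])]
jar [(0.96, [317.0, 216.0]), (0.65, [265.0, 229.0])]
glue [(0.58, [314.0, 193.0])]
block [(0.77, [345.0, 211.0])]
bowl [(0.57, [419.0, 201.0])]
drill [(0.77, [450.0, 264.0])]
brush [(0.82, [382.0, 146.0])]
```

View pics/scene0.png

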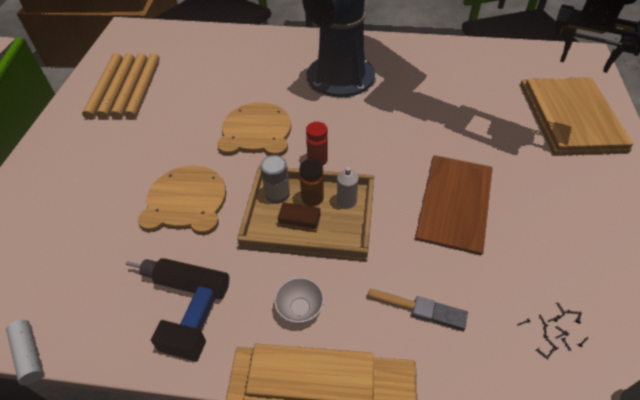

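View pics/side0.png

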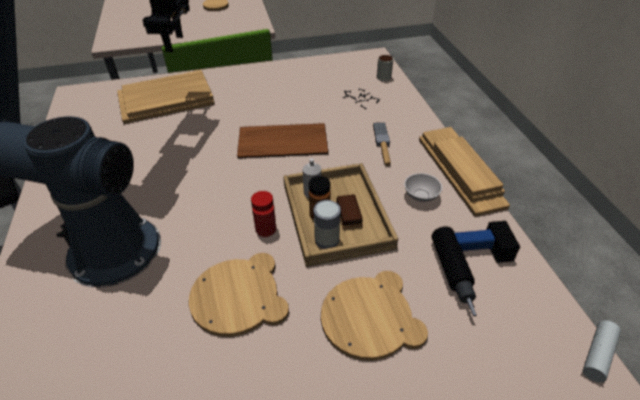

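```bash
cat > h.py <<'E'
from rig import get_obs, imaging, robot
import cv2,numpy as np
from scipy.spatial.transform import Rotation as R
def ray(c,uv,p=None):
    p=p or imaging.camera_params(c); K=np.array(p["camera_matrix"]); uv=np.atleast_2d(uv).astype(float)
    x=(uv[:,0]-K[0,2])/K[0,0]; y=(uv[:,1]-K[1,2])/K[1,1]
    if c=="wrist":
        r=np.hypot(x,y)+1e-12; d=np.c_[np.sin(r)*x/r,np.sin(r)*y/r,np.cos(r)]
    else: d=np.c_[x,y,np.ones_like(x)]
    return np.array(p["xyz"]),R.from_quat(p["rotation"]).apply(d)
def plane(c,uv,z,p=None):
    o,d=ray(c,uv,p); return (o+d*((z-o[2])/d[:,2])[:,None])[:,:2]
def tri(a,b):
    (o1,d1),(o2,d2)=ray("scene",a),ray("side",b); A=0;B=0
    for o,d in((o1,d1[0]),(o2,d2[0])):
        d=d/np.linalg.norm(d);M=np.eye(3)-np.outer(d,d);A=A+M;B=B+M@o
    return np.linalg.solve(A,B)
def cont(m): 
    c=max(cv2.findContours(m.astype(np.uint8),0,1)[0],key=cv2.contourArea); return c[:,0,:]
E
cat > m.py <<'E'
from h import *
Z={"box":.04,"board":.012,"seat":.018,"block":.044,"tin":.012,"jar":.012,"glue":.012}
for c in ["scene","side"]:
    imaging.camera(c)
    for t in Z:
        for d in imaging.tip_of(c,t)[:2]:
            z=0.012 if t in("block","tin","jar","glue") else 0
            print(c,t,"tip",d["confidence"].__round__(2),plane(c,d["pixel"],z).round(4)[0])
        for d in imaging.cut_out(c,t)[:2]:
            k=cont(d["pixels"]); w=plane(c,k,Z[t]); 
            if t in("box","board","block"):
                (x,y),s,a=cv2.minAreaRect((w*1000).astype(np.float32)); print("   rect",round(d["confidence"],2),round(x,1),round(y,1),np.round(s),round(a,1))
            elif t=="seat":
                (x,y),r=cv2.minEnclosingCircle((w*1000).astype(np.float32)); print("   circ",d["box"],w.min(0).round(3),w.max(0).round(3))
            else:
                print("   px",np.round(d["box"]).tolist())
E
python3 m.py
```

```text
scene box tip 0.78 [ 0.5472 -0.0181]
   rect 0.79 563.4 -18.8 [248. 288.] 0.1
   rect 0.59 476.8 -112.2 [158.  64.] 15.1
scene board tip 0.64 [0.4703 0.3232]
scene board tip 0.52 [ 0.5688 -0.039 ]
scene seat tip 0.84 [ 0.5342 -0.3228]
scene seat tip 0.68 [ 0.2693 -0.2072]
   circ [256.1, 130.1, 71.3, 52.5] [ 0.175 -0.3  ] [ 0.393 -0.105]
   circ [181.1, 199.9, 90.2, 66.1] [ 0.438 -0.417] [ 0.65  -0.222]
scene block tip 0.81 [ 0.5691 -0.0376]
   rect 0.6 587.4 -36.1 [96. 70.] 85.9
scene tin tip 0.58 [ 0.4953 -0.1027]
   px [277.0, 179.0, 32.0, 52.0]
   px [182.0, 200.0, 92.0, 67.0]
scene jar tip 0.88 [ 0.5064 -0.0113]
scene jar tip 0.85 [ 0.3839 -0.0279]
   px [318.0, 145.0, 25.0, 43.0]
   px [310.0, 185.0, 19.0, 49.0]
scene glue tip 0.84 [0.5085 0.0733]
scene glue tip 0.33 [ 0.5491 -0.315 ]
   px [348.0, 188.0, 17.0, 38.0]
side box tip 0.73 [ 0.5478 -0.0238]
   rect 0.78 545.3 -38.7 [316. 228.] 89.7
side board tip 0.91 [0.4679 0.3274]
   rect 0.65 468.5 313.8 [170. 271.] 80.5
side seat tip 0.97 [ 0.2659 -0.2058]
side seat tip 0.69 [ 0.5337 -0.3197]
   circ [238.4, 293.5, 103.4, 81.2] [ 0.172 -0.312] [ 0.377 -0.112]
side block tip 0.73 [ 0.5737 -0.0341]
   rect 0.87 570.8 -57.7 [120.  57.] 82.9
side tin tip 0.98 [ 0.5035 -0.1135]
   px [326.0, 225.0, 25.0, 49.0]
side jar tip 0.69 [ 0.5048 -0.0184]
side jar tip 0.65 [ 0.3693 -0.0354]
   px [266.0, 215.0, 25.0, 51.0]
   px [318.0, 196.0, 18.0, 40.0]
   px [312.0, 179.0, 20.0, 37.0]
```

```bash
cat > d.py <<'E'
# usage: d.py x y z jawdeg : shift (mm, tool axes now) and turn (deg, tool axes) to a tool-down pose with jaws along jawdeg
from h import *; import sys
def delta(x,y,z,j):
    o=get_obs(); q=R.from_quat(o["tool_rot"]); best=None
    for a in (j,j+180):
        a=np.deg2rad(a); X=np.array([0,0,-1]); Y=np.array([np.cos(a),np.sin(a),0])
        w=(q.inv()*R.from_matrix(np.c_[X,Y,np.cross(X,Y)])).as_rotvec(degrees=True)
        if best is None or np.linalg.norm(w)<np.linalg.norm(best): best=w
    print("t",round(o["time"],2),"pos",o["position"].round(4),"jaw",np.round(np.rad2deg(np.arctan2(*q.apply([0,1,0])[1::-1])),1),"grip",round(o["grip_width"]*1000,1),"F",o["ft_force"].round(1),"q6",o["q"][5].round(2))
    print("shift",(q.inv().apply(np.array([x,y,z])-o["position"])*1000).round(1),"turn",best.round(1))
    q2=q*R.from_rotvec(best,degrees=True); print("shift after turn",(q2.inv().apply(np.array([x,y,z])-o["position"])*1000).round(1))
if __name__=="__main__": delta(*map(float,sys.argv[1:]))
E
python3 d.py 0.43 0.02 0.38 0; python3 d.py 0.43 0.02 0.38 90; python3 - <<'E'
from h import *
print(imaging.camera_params("wrist"))
E
```

```text
t 2.6 pos [0.1982 0.5927 0.2225] jaw 71.5 grip 87.4 F [ 1.  -0.5  0.2] q6 -0.18
shift [-157.5 -469.6  401.5] turn [71.5  0.   0. ]
shift after turn [-157.5  231.8  572.7]
t 2.6 pos [0.1982 0.5927 0.2225] jaw 71.5 grip 87.4 F [ 1.  -0.5  0.2] q6 -0.18
shift [-157.5 -469.6  401.5] turn [-18.5  -0.    0. ]
shift after turn [-157.5 -572.7  231.8]
{'camera_matrix': array([[309.70691629,   0.        , 313.10375134],
       [  0.        , 309.70691629, 202.02702847],
       [  0.        ,   0.        ,   1.        ]]), 'xyz': array([0.13030331, 0.61686632, 0.38425142]), 'rotation': array([0.80421807, 0.57930468, 0.07770474, 0.10770956])}
```

```bash
python3 -m inch '[[87,[-52,0,0],[0,0,0]],[87,[-52,0,0],[0,0,0]],[87,[-52,0,0],[0,0,0]],[87,[0,-47,40],[0,0,0]],[87,[0,-47,40],[0,0,0]],[87,[0,-47,40],[0,0,0]],[87,[0,-47,40],[0,0,0]],[87,[0,-47,40],[0,0,0]],[87,[0,-47,40],[0,0,0]],[87,[0,-47,40],[0,0,0]],[87,[0,-47,40],[0,0,0]],[87,[0,-47,40],[0,0,0]]]' && python3 -m inch '[[87,[0,0,0],[10.5,0,0]],[87,[0,0,0],[10.5,0,0]],[87,[0,0,0],[10.5,0,0]],[87,[0,0,0],[10.5,0,0]],[87,[0,0,0],[10.5,0,0]],[87,[0,0,0],[10.5,0,0]],[87,[0,0,0],[10.5,0,0]]]'; python3 d.py .43 .02 .38 0
```

```text
time: 4.1
position: [0.4103, 0.0734, 0.3857]
tool_rot: [0.112, 0.694, -0.108, 0.703]
ft_force: [-0.1, 0.9, 0.1]
grip_width: 0.0871
time: 4.97
position: [0.4118, 0.067, 0.3863]
tool_rot: [0.518, 0.483, -0.51, 0.488]
ft_force: [-0.9, -0.5, -0.6]
grip_width: 0.087
t 4.97 pos [0.4118 0.067  0.3863] jaw -3.3 grip 87.0 F [-0.9 -0.5 -0.6] q6 -0.05
shift [ 6.5 20.8 45.9] turn [-3.3 -0.2 -0.8]
shift after turn [ 6.3 18.2 47. ]
```

```bash
cat > w.py <<'E'
from h import *; import sys
p=imaging.camera_params("wrist"); im=imaging.camera("wrist"); cv2.imwrite(f"pics/{sys.argv[1]}.png",im[:,:,::-1])
print(p["xyz"].round(3))
for t in sys.argv[2:]:
    for d in imaging.tip_of("wrist",t)[:2]:
        z=0.012 if t in("block","tin","jar","glue") else 0
        print(t,"tip",round(d["confidence"],2),np.round(d["pixel"]),plane("wrist",d["pixel"],z,p).round(4)[0])
    for d in imaging.cut_out("wrist",t)[:2]:
        k=cont(d["pixels"]); z={"box":.04,"board":.012,"seat":.018,"block":.044}.get(t,.1); w=plane("wrist",k,z,p)
        (x,y),s,a=cv2.minAreaRect((w*1000).astype(np.float32)); print("   cut",round(d["confidence"],2),np.round(d["box"]),"rect",round(x,1),round(y,1),np.round(s),round(a,1))
E
python3 w.py w1 box board seat tin jar glue block
```

```text
[0.414 0.14  0.548]
box tip 0.57 [385. 203.] [ 0.5483 -0.0175]
   cut 0.91 [385. 194. 128. 134.] rect 546.5 3.9 [249. 227.] 89.1
board tip 0.71 [334.  19.] [0.4702 0.3238]
board tip 0.46 [364. 251.] [ 0.5064 -0.113 ]
   cut 0.85 [332.  34. 160.  68.] rect 467.8 317.6 [139. 271.] 80.3
   cut 0.96 [256. 288.  91.  70.] rect 276.7 -215.2 [ 92. 191.] 86.8
tin tip 0.72 [364. 250.] [ 0.5045 -0.1044]
   cut 0.55 [368. 266.  40.  55.] rect 495.0 -62.4 [42. 64.] 85.1
jar tip 0.89 [283. 211.] [ 0.3582 -0.0187]
jar tip 0.72 [362. 206.] [ 0.5029 -0.0172]
   cut 0.97 [283. 224.  41.  46.] rect 368.0 -12.5 [80. 51.] 70.9
   cut 0.92 [370. 217.  40.  52.] rect 500.6 -8.8 [54. 85.] 28.3
glue tip 0.84 [359. 160.] [0.498  0.0665]
   cut 0.67 [368. 166.  44.  32.] rect 498.5 72.2 [45. 58.] 44.1
block tip 0.8 [399. 214.] [ 0.5722 -0.0375]
   cut 0.62 [407. 215.  33.  51.] rect 570.8 -30.2 [93. 61.] 84.9
   cut 0.16 [367. 264.  36.  59.] rect 504.8 -89.0 [48. 72.] 81.3
```

View pics/w1.png

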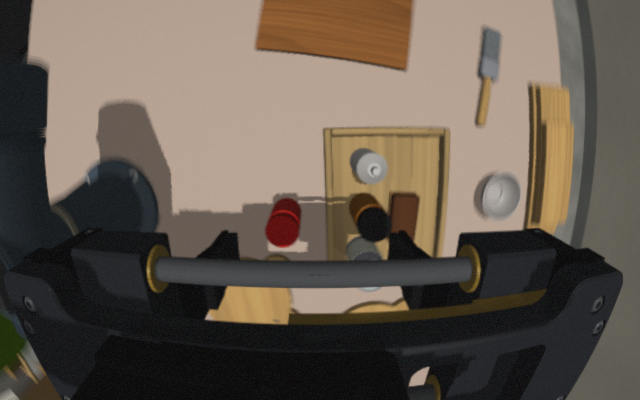

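```bash
python3 -m inch '[[87,[0,45,0],[-3,0,0]],[87,[50,46,0],[0,0,0]],[87,[55,0,0],[0,0,0]],[87,[50,0,0],[0,0,0]],[87,[0,0,0],[0,0,0]]]'; python3 d.py .503 .067 .22 0; python3 w.py w2 glue jar tin block box
```

```text
time: 6.35
position: [0.5083, 0.0649, 0.2335]
tool_rot: [0.505, 0.496, -0.493, 0.506]
ft_force: [-0.4, -0.1, 0.6]
grip_width: 0.0868
t 6.35 pos [0.5083 0.0649 0.2335] jaw 0.3 grip 86.8 F [-0.4 -0.1  0.6] q6 -0.1
shift [13.4 -5.6 -2.1] turn [ 0.3 -0.1 -1.2]
shift after turn [13.5 -5.3 -2.1]
[0.505 0.138 0.395]
glue tip 0.5 [306. 242.] [ 0.5038 -0.0219]
   cut 0.91 [306. 188.  50.  58.] rect 504.7 72.1 [57. 45.] 88.9
jar tip 0.95 [306. 237.] [ 0.505  -0.0137]
jar tip 0.71 [205. 239.] [ 0.3652 -0.0191]
   cut 0.96 [308. 262.  44.  83.] rect 504.5 15.9 [45. 48.] 89.9
   cut 0.8 [195. 240.  53.  32.] rect 384.7 12.7 [67. 27.] 41.1
tin tip 0.72 [307. 296.] [ 0.5051 -0.1065]
   cut 0.7 [304. 309.  49.  32.] rect 502.0 -69.3 [43. 53.] 86.4
block tip 0.63 [360. 250.] [ 0.578  -0.0332]
   cut 0.59 [365. 254.  46.  74.] rect 574.4 -6.6 [51. 54.] 88.5
box tip 0.68 [337. 234.] [ 0.547  -0.0153]
   cut 0.96 [341. 225. 187. 193.] rect 547.8 46.2 [223. 163.] 0.3
```

View pics/w2.png

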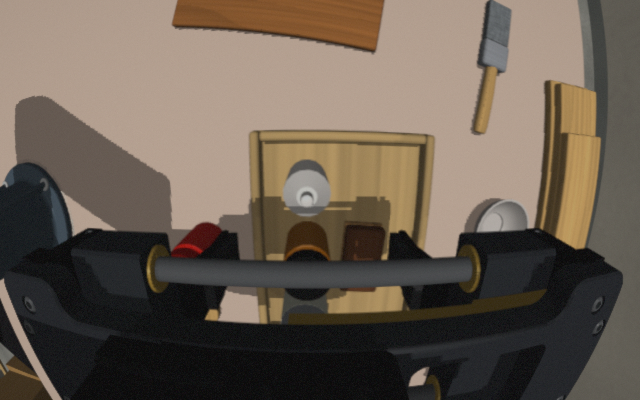

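```bash
python3 - <<'E'
from h import *
for n,u,z in [("nozzle",(307,199),.127),("lid",(307,274),.122),("c1",(251,132),.04),("c2",(432,137),.04),("body left/right at z.097 ",(285,190),.097),("r",(329,190),.097)]:
    print(n,plane("wrist",u,z).round(4)[0])
E
```

```text
nozzle [0.5096 0.0667]
lid [ 0.5096 -0.0128]
c1 [0.4458 0.1246]
c2 [0.664  0.1224]
body left/right at z.097  [0.488  0.0683]
r [0.5321 0.0681]
```

```bash
python3 -m inch '[[87,[50,0,-1],[0,0,-1]],[87,[50,0,0],[0,0,0]],[87,[45,0,0],[0,0,0]],[87,[10,0,0],[0,0,0]],[87,[0,0,0],[0,0,0]]]' 25; python3 d.py .507 .066 .063 0
```

```text
time: 7.52
position: [0.5199, 0.0655, 0.0827]
tool_rot: [0.505, 0.495, -0.492, 0.508]
ft_force: [-0.6, 0.2, 0.2]
grip_width: 0.0867
t 7.53 pos [0.5199 0.0655 0.0827] jaw 0.3 grip 86.7 F [-0.6  0.2  0.2] q6 -0.1
shift [ 19.4 -13.4  -0.5] turn [ 0.3  0.  -1.5]
shift after turn [ 19.7 -12.9  -0.5]
```

```bash
python3 -m inch '[[87,[10,-13,0],[0,0,-3]],[87,[10,0,0],[0,0,0]],[87,[0,0,0],[0,0,0]]]' ; python3 d.py .507 .066 .063 0
```

```text
time: 7.9
position: [0.5087, 0.0653, 0.0646]
tool_rot: [0.493, 0.507, -0.505, 0.496]
ft_force: [0.2, 0.3, -0.1]
grip_width: 0.0871
t 7.9 pos [0.5087 0.0653 0.0646] jaw 0.3 grip 87.1 F [ 0.2  0.3 -0.1] q6 -0.09
shift [ 1.7 -1.6 -0.7] turn [0.3 0.1 1.3]
shift after turn [ 1.6 -1.7 -0.7]
```

```bash
python3 -m inch '[[87,[0,-1,0],[0,0,1.5]],[45,[0,0,0],[0,0,0]],[40,[0,0,0],[0,0,0]],[40,[0,0,0],[0,0,0]],[40,[0,0,0],[0,0,0]],[40,[0,0,0],[0,0,0]]]' ; python3 d.py .507 .066 .063 0
```

```text
time: 8.65
position: [0.5078, 0.0653, 0.0659]
tool_rot: [0.499, 0.5, -0.498, 0.502]
ft_force: [-2.3, -0.3, 0.8]
grip_width: 0.0478
t 8.65 pos [0.5078 0.0653 0.0659] jaw 0.3 grip 47.8 F [-2.3 -0.3  0.8] q6 -0.09
shift [ 2.9 -0.8 -0.7] turn [ 0.3  0.1 -0.2]
shift after turn [ 2.9 -0.8 -0.7]
```

```bash
python3 -m inch '[[40,[-30,0,0],[0,0,0]],[40,[-40,0,0],[0,0,0]],[40,[-20,10,-30],[0,0,0]],[40,[0,12,-50],[0,0,0]],[40,[0,12,-55],[0,0,0]],[40,[0,12,-50],[0,0,0]],[40,[0,0,-30],[0,0,0]],[40,[0,0,0],[0,0,0]]]' ; python3 d.py .5535 .282 .068 0
```

```text
time: 9.65
position: [0.5557, 0.2868, 0.1551]
tool_rot: [0.501, 0.499, -0.498, 0.502]
ft_force: [0.3, 0.4, -2.5]
grip_width: 0.0478
t 9.65 pos [0.5557 0.2868 0.1551] jaw 0.1 grip 47.8 F [ 0.3  0.4 -2.5] q6 0.3
shift [87.1 -2.6  4.9] turn [ 0.1 -0.  -0.3]
shift after turn [87.1 -2.2  4.8]
```

```bash
python3 -m inch '[[40,[40,0,5],[0,0,0]],[40,[30,0,0],[0,0,0]],[40,[13,0,0],[0,0,0]],[40,[4,0,0],[0,0,0]],[40,[0,0,0],[0,0,0]]]' ; python3 d.py .5535 .282 .0665 0
```

```text
time: 10.28
position: [0.5574, 0.2794, 0.0662]
tool_rot: [0.502, 0.498, -0.498, 0.502]
ft_force: [0.2, -0.0, -1.5]
grip_width: 0.0478
t 10.28 pos [0.5574 0.2794 0.0662] jaw 0.0 grip 47.8 F [ 0.2 -0.  -1.5] q6 0.29
shift [-0.3 -3.9 -2.6] turn [ 0.   0.  -0.4]
shift after turn [-0.3 -3.9 -2.6]
```

```bash
python3 -m inch '[[80,[0,0,0],[0,0,0]],[80,[0,0,0],[0,0,0]],[80,[0,0,0],[0,0,0]],[80,[-40,0,0],[0,0,0]],[87,[-50,0,0],[0,0,0]],[87,[-45,0,30],[0,0,0]],[87,[0,-10,50],[0,0,0]],[87,[0,-10,60],[0,0,0]],[87,[0,-10,60],[0,0,0]],[87,[0,-10,60],[0,0,0]],[87,[0,-5,35],[0,0,0]],[87,[0,0,0],[0,0,0]]]' ; python3 d.py .507 -.017 .065 0; python3 w.py w3 jar tin glue
```

```text
time: 11.78
position: [0.5186, -0.0227, 0.2136]
tool_rot: [0.507, 0.493, -0.49, 0.51]
ft_force: [0.3, 0.8, 0.2]
grip_width: 0.087
t 11.78 pos [ 0.5186 -0.0227  0.2136] jaw 0.3 grip 87.0 F [0.3 0.8 0.2] q6 -0.27
shift [148.1 -16.6  -5.9] turn [ 0.3  0.  -1.9]
shift after turn [148.6 -11.6  -5.7]
[0.513 0.05  0.375]
jar tip 0.92 [297. 177.] [ 0.5063 -0.0172]
jar tip 0.72 [185. 184.] [ 0.3658 -0.025 ]
   cut 0.86 [165. 196.  78.  65.] rect 377.5 -14.4 [95. 53.] 32.1
   cut 0.85 [293. 192.  61.  73.] rect 504.1 -14.6 [67. 56.] 89.8
tin tip 0.7 [294. 244.] [ 0.5019 -0.1034]
   cut 0.64 [295. 271.  55.  85.] rect 502.8 -66.4 [35. 52.] 89.9
```

View pics/w3.png

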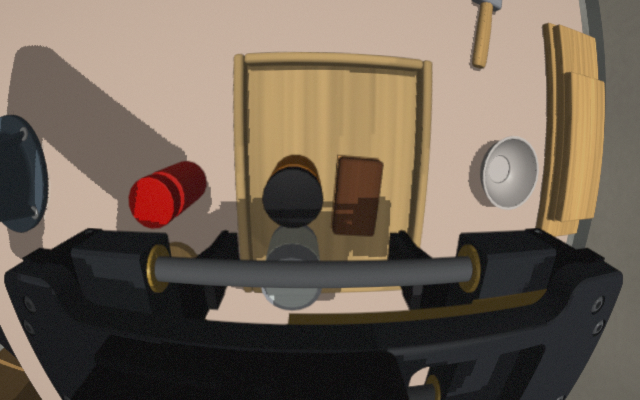

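```bash
python3 - <<'E'
from h import *
for n,u,z in [("lid",(293,199),.122),("tinlid",(291,283),.117)]: print(n,plane("wrist",u,z).round(4)[0])
w=plane("wrist",[(341,156),(383,161),(375,235),(332,232)],.044); print(w.round(3),w.mean(0)); e=(w[1]-w[2]+w[0]-w[3]);print("long axis",np.rad2deg(np.arctan2(e[1],e[0])))
w=plane("wrist",[(234,55),(432,62)],.04); print(w.round(4))
E
```

```text
lid [ 0.5046 -0.0121]
tinlid [ 0.5017 -0.0959]
[[ 0.554  0.016]
 [ 0.601  0.011]
 [ 0.597 -0.076]
 [ 0.546 -0.071]] [ 0.57464112 -0.03007261]
long axis 86.35682382951545
[[0.4374 0.1271]
 [0.6573 0.1276]]
```

```bash
python3 -m inch '[[87,[0,-12,-6],[0,0,-2]],[87,[50,0,0],[0,0,0]],[87,[50,0,0],[0,0,0]],[87,[35,0,0],[0,0,0]],[87,[0,0,0],[0,0,0]]]'; python3 d.py .506 -.0155 .065 0
```

```text
time: 12.75
position: [0.5057, -0.0088, 0.0756]
tool_rot: [0.494, 0.505, -0.497, 0.503]
ft_force: [-0.3, -0.1, 0.7]
grip_width: 0.0869
t 12.75 pos [ 0.5057 -0.0088  0.0756] jaw 1.0 grip 86.9 F [-0.3 -0.1  0.7] q6 -0.25
shift [10.6  0.3  6.7] turn [1.  0.  0.3]
shift after turn [10.6  0.3  6.7]
```

```bash
python3 -m inch '[[87,[5,0,7],[1,0,0]],[87,[6,0,0],[0,0,0]],[45,[0,0,0],[0,0,0]],[40,[0,0,0],[0,0,0]],[40,[0,0,0],[0,0,0]],[40,[0,0,0],[0,0,0]],[40,[0,0,0],[0,0,0]]]' 30; python3 d.py .506 -.0155 .065 0
```

```text
time: 13.62
position: [0.5078, -0.0163, 0.0685]
tool_rot: [0.5, 0.499, -0.5, 0.501]
ft_force: [-0.2, 0.3, -2.6]
grip_width: 0.0534
t 13.62 pos [ 0.5078 -0.0163  0.0685] jaw -0.0 grip 53.4 F [-0.2  0.3 -2.6] q6 -0.25
shift [ 3.5 -1.8 -0.8] turn [-0.   0.1 -0.1]
shift after turn [ 3.5 -1.8 -0.8]
```

```bash
python3 -m inch '[[40,[-30,0,0],[0,0,0]],[40,[-50,0,0],[0,0,0]],[40,[-45,-10,-20],[0,0,0]],[40,[-10,-10,-55],[0,0,0]],[40,[0,-8,-60],[0,0,0]],[40,[0,-6,-60],[0,0,0]],[40,[0,0,-60],[0,0,0]],[40,[0,0,-60],[0,0,0]],[40,[0,0,-50],[0,0,0]],[40,[0,0,0],[0,0,0]]]' ; python3 d.py .474 .3516 .0695 0
```

```text
time: 14.88
position: [0.4764, 0.3599, 0.2052]
tool_rot: [0.503, 0.497, -0.5, 0.5]
ft_force: [0.7, 0.2, -2.2]
grip_width: 0.0538
t 14.88 pos [0.4764 0.3599 0.2052] jaw -0.3 grip 53.8 F [ 0.7  0.2 -2.2] q6 0.47
shift [135.6  -3.2   8.4] turn [-0.3 -0.  -0.4]
shift after turn [135.7  -2.4   8.3]
```

```bash
python3 -m inch '[[40,[50,-3,8],[0,0,0]],[40,[50,0,0],[0,0,0]],[40,[25,0,0],[0,0,0]],[40,[9,0,0],[0,0,0]],[40,[0,0,0],[0,0,0]]]' ; python3 d.py .474 .3516 .069 0
```

```text
time: 15.5
position: [0.475, 0.3494, 0.0679]
tool_rot: [0.503, 0.497, -0.5, 0.501]
ft_force: [0.4, 0.4, -0.9]
grip_width: 0.0532
t 15.5 pos [0.475  0.3494 0.0679] jaw -0.3 grip 53.2 F [ 0.4  0.4 -0.9] q6 0.46
shift [-1.1 -1.  -2.2] turn [-0.3  0.  -0.4]
shift after turn [-1.1 -1.  -2.2]
```

```bash
python3 -m inch '[[80,[0,0,0],[0,0,0]],[80,[0,0,0],[0,0,0]],[80,[-40,0,0],[0,0,0]],[87,[-50,0,0],[0,0,0]],[87,[-50,0,30],[0,0,0]],[87,[0,0,60],[0,0,0]],[87,[0,0,60],[0,0,0]],[87,[0,5,60],[0,0,0]],[87,[0,5,60],[0,0,0]],[87,[0,5,60],[0,0,0]],[87,[0,5,60],[0,0,0]],[87,[0,0,50],[0,0,0]]]' ; python3 -m inch '[[87,[0,0,0],[0,0,0]]]'; python3 d.py .505 -.1 .075 0; python3 w.py w4 tin block box
```

```text
time: 17.0
position: [0.5019, -0.1002, 0.2254]
tool_rot: [0.51, 0.49, -0.488, 0.511]
ft_force: [-0.1, -0.2, 0.1]
grip_width: 0.0873
time: 17.12
position: [0.5028, -0.104, 0.2265]
tool_rot: [0.511, 0.488, -0.489, 0.511]
ft_force: [0.4, 0.6, 0.0]
grip_width: 0.087
t 17.12 pos [ 0.5028 -0.104   0.2265] jaw -0.1 grip 87.0 F [0.4 0.6 0. ] q6 -0.44
shift [151.4  -4.7  -4.2] turn [-0.1  0.1 -2.6]
shift after turn [151.5   2.2  -4. ]
[ 0.496 -0.031  0.388]
tin tip 0.75 [305. 179.] [ 0.5026 -0.1043]
   cut 0.58 [308. 194.  70.  75.] rect 502.4 -101.7 [74. 62.] 79.9
block tip 0.89 [365. 125.] [ 0.5772 -0.0369]
   cut 0.66 [369. 125.  48.  78.] rect 572.3 -37.5 [89. 53.] 84.9
box tip 0.9 [341. 107.] [ 0.5479 -0.0149]
   cut 0.6 [342. 116. 194. 230.] rect 547.5 -18.0 [223. 286.] 0.1
```

View pics/w4.png

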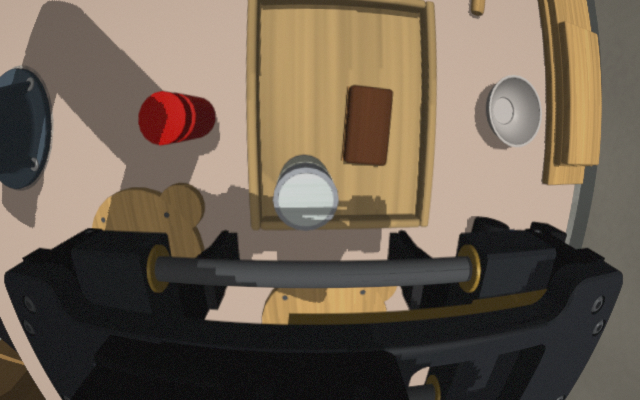

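```bash
python3 -m inch '[[87,[0,0,-2],[0,0,-2.6]],[87,[50,0,0],[0,0,0]],[87,[50,0,0],[0,0,0]],[87,[35,0,0],[0,0,0]],[87,[0,0,0],[0,0,0]]]' 35; python3 d.py .503 -.102 .073 0
```

```text
time: 18.1
position: [0.5043, -0.0915, 0.089]
tool_rot: [0.496, 0.503, -0.496, 0.504]
ft_force: [-0.2, 0.0, -0.2]
grip_width: 0.0872
t 18.1 pos [ 0.5043 -0.0915  0.089 ] jaw 0.9 grip 87.2 F [-0.2  0.  -0.2] q6 -0.41
shift [16.  -1.5 10.4] turn [ 0.9  0.1 -0.1]
shift after turn [16.  -1.3 10.5]
```

```bash
python3 -m inch '[[87,[8,-1,10],[1,0,0]],[87,[9,0,0],[0,0,0]],[50,[0,0,0],[0,0,0]],[50,[0,0,0],[0,0,0]],[50,[0,0,0],[0,0,0]],[50,[0,0,0],[0,0,0]],[50,[0,0,0],[0,0,0]]]' 35; python3 d.py .503 -.102 .073 0
```

```text
time: 18.98
position: [0.5055, -0.1024, 0.0752]
tool_rot: [0.501, 0.497, -0.5, 0.502]
ft_force: [0.4, -0.2, -1.8]
grip_width: 0.0594
t 18.98 pos [ 0.5055 -0.1024  0.0752] jaw -0.1 grip 59.4 F [ 0.4 -0.2 -1.8] q6 -0.41
shift [ 2.2 -2.5 -0.4] turn [-0.1  0.2 -0.4]
shift after turn [ 2.2 -2.5 -0.4]
```

```bash
python3 -m inch '[[50,[-30,0,0],[0,0,0]],[50,[-50,0,0],[0,0,0]],[50,[-45,0,-20],[0,0,0]],[50,[0,0,-55],[0,0,0]],[50,[0,0,-60],[0,0,0]],[50,[0,-25,-56],[0,0,0]],[50,[0,-30,-52],[0,0,0]],[50,[0,-30,-52],[0,0,0]],[50,[0,-30,-52],[0,0,0]],[50,[0,-20,-45],[0,0,0]],[50,[0,0,0],[0,0,0]]]' ; python3 d.py .376 .3125 .076 0
```

```text
time: 20.35
position: [0.3717, 0.302, 0.1995]
tool_rot: [0.506, 0.494, -0.497, 0.503]
ft_force: [0.1, -1.2, -2.3]
grip_width: 0.0591
t 20.35 pos [0.3717 0.302  0.1995] jaw -0.4 grip 59.1 F [ 0.1 -1.2 -2.3] q6 0.47
shift [123.6   2.2 -10.5] turn [-0.4  0.  -1. ]
shift after turn [123.5   4.3 -10.5]
```

```bash
python3 -m inch '[[50,[50,4,-9],[0,0,-1]],[50,[50,0,0],[0,0,0]],[50,[14,0,0],[0,0,0]],[50,[8,0,0],[0,0,0]],[50,[0,0,0],[0,0,0]]]' ; python3 d.py .376 .3125 .076 0
```

```text
time: 20.98
position: [0.3813, 0.311, 0.0751]
tool_rot: [0.504, 0.497, -0.5, 0.5]
ft_force: [0.2, -1.0, -2.2]
grip_width: 0.0595
t 20.98 pos [0.3813 0.311  0.0751] jaw -0.3 grip 59.5 F [ 0.2 -1.  -2.2] q6 0.46
shift [-0.9 -5.3 -1.5] turn [-0.3 -0.1 -0.4]
shift after turn [-0.9 -5.3 -1.5]
```

```bash
python3 -m inch '[[80,[0,0,0],[0,0,0]],[80,[0,0,0],[0,0,0]],[85,[-40,0,0],[0,0,0]],[87,[-50,0,0],[0,0,0]],[87,[-40,15,20],[0,0,0]],[87,[0,35,50],[0,0,0]],[87,[0,35,50],[0,0,0]],[87,[0,35,50],[0,0,0]],[87,[0,35,50],[0,0,0]],[87,[0,30,50],[0,0,0]],[87,[0,15,40],[0,0,0]],[87,[0,0,30],[-4,0,0]]]' ; python3 -m inch '[[87,[0,0,0],[0,0,0]]]'; python3 d.py .574 -.035 .05 -5; python3 w.py w5 block box seat;  python3 - <<'E'
from h import *
im=imaging.camera("side"); cv2.imwrite("pics/s1.png",im[50:350,150:550,::-1])
for t in("tin","jar","glue"):
  for d in imaging.tip_of("side",t)[:2]: print(t,round(d["confidence"],2),plane("side",d["pixel"],.012)[0].round(3))
E
```

```text
time: 22.48
position: [0.5913, -0.0391, 0.2234]
tool_rot: [0.491, 0.509, -0.472, 0.526]
ft_force: [0.3, 0.5, -0.1]
grip_width: 0.0872
time: 22.6
position: [0.5917, -0.0415, 0.224]
tool_rot: [0.492, 0.508, -0.473, 0.526]
ft_force: [0.1, 1.0, -0.1]
grip_width: 0.0868
t 22.6 pos [ 0.5917 -0.0415  0.224 ] jaw 3.9 grip 86.8 F [ 0.1  1.  -0.1] q6 -0.34
shift [173.2 -23.5  -7.8] turn [ 8.9 -0.2 -2.1]
shift after turn [174.  -18.2  -5. ]
[0.581 0.031 0.386]
block tip 0.73 [298. 175.] [ 0.5805 -0.0363]
   cut 0.86 [293. 178.  51.  83.] rect 575.3 -35.2 [91. 50.] 85.7
box tip 0.59 [272. 156.] [ 0.5465 -0.0165]
   cut 0.94 [277. 150. 201. 226.] rect 548.9 -9.7 [222. 270.] 0.0
   cut 0.89 [104. 228.  89.  27.] rect 278.1 -123.2 [189.  37.] 12.6
   cut 0.84 [266. 314. 110.  22.] rect 541.9 -236.8 [165.  39.] 2.1
tin 0.68 [0.379 0.294]
jar 0.85 [ 0.367 -0.035]
jar 0.58 [0.481 0.342]
glue 0.94 [0.558 0.272]
```

View pics/s1.png

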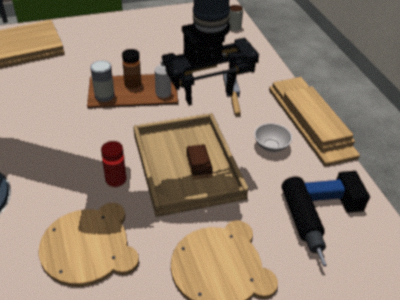

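View pics/w5.png

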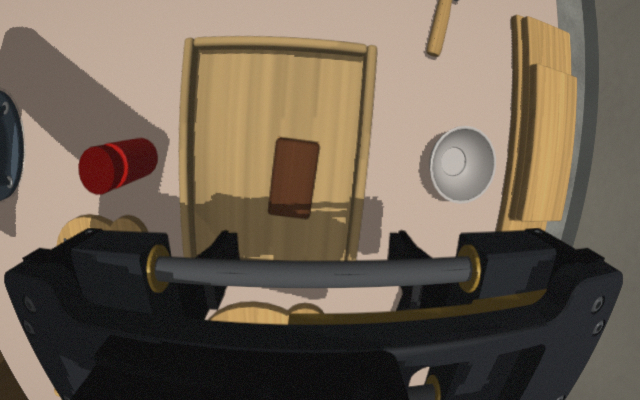

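```bash
python3 -m inch '[[87,[0,0,0],[8.5,0,-2]],[87,[0,-18,-5],[0,0,0]],[87,[50,0,0],[0,0,0]],[87,[50,0,0],[0,0,0]],[87,[40,0,0],[0,0,0]],[87,[0,0,0],[0,0,0]]]' 25; python3 d.py .5753 -.0352 .019 -4.3
```

```text
time: 23.9
position: [0.5763, -0.0309, 0.082]
tool_rot: [0.521, 0.479, -0.517, 0.481]
ft_force: [0.9, 0.8, 0.6]
grip_width: 0.0871
t 23.9 pos [ 0.5763 -0.0309  0.082 ] jaw -4.5 grip 87.1 F [0.9 0.8 0.6] q6 -0.17
shift [63.  -1.   4.5] turn [-0.2 -0.1 -0.3]
shift after turn [63.  -0.7  4.4]
```

```bash
python3 -m inch '[[87,[35,-1,5],[0,0,0]],[87,[22,0,0],[0,0,0]],[87,[5,0,0],[0,0,0]],[45,[0,0,0],[0,0,0]],[40,[0,0,0],[0,0,0]],[40,[0,0,0],[0,0,0]],[40,[0,0,0],[0,0,0]],[40,[0,0,0],[0,0,0]]]' 25; python3 d.py .5753 -.0352 .019 -4.3
```

```text
time: 24.9
position: [0.5834, -0.0371, 0.0287]
tool_rot: [0.524, 0.474, -0.514, 0.486]
ft_force: [-1.5, 0.3, -1.4]
grip_width: 0.0494
t 24.9 pos [ 0.5834 -0.0371  0.0287] jaw -4.4 grip 49.4 F [-1.5  0.3 -1.4] q6 -0.18
shift [ 9.5 -8.5 -1.3] turn [-0.1  0.1 -1.3]
shift after turn [ 9.7 -8.2 -1.3]
```

```bash
python3 -m inch '[[65,[0,0,0],[0,0,0]],[65,[0,0,0],[0,0,0]],[65,[3,0,0],[0,0,-1.5]],[65,[5,0,0],[0,0,0]],[65,[2,0,0],[0,0,0]]]' 25; python3 d.py .5834 -.0371 .019 -4.3
```

```text
time: 25.52
position: [0.584, -0.0373, 0.0181]
tool_rot: [-0.518, -0.481, 0.52, -0.479]
ft_force: [-0.7, 0.2, 0.1]
grip_width: 0.0646
t 25.52 pos [ 0.584  -0.0373  0.0181] jaw -4.5 grip 64.6 F [-0.7  0.2  0.1] q6 -0.17
shift [-0.9 -0.6 -0.1] turn [-0.2  0.1  0.2]
shift after turn [-0.9 -0.6 -0.1]
```

```bash
python3 -m inch '[[40,[0,0,0],[0,0,0]],[40,[0,0,0],[0,0,0]],[40,[0,0,0],[0,0,0]],[40,[-40,0,0],[0,0,0]],[40,[-50,0,0],[0,0,0]],[40,[-50,0,20],[0,0,0]],[40,[-40,-8,50],[0,0,0]],[40,[-10,-8,60],[0,0,0]],[40,[0,-8,60],[0,0,0]],[40,[0,-5,60],[0,0,0]],[40,[0,0,20],[0,0,0]],[40,[0,0,0],[0,0,0]]]' 25; python3 d.py .534 -.321 .025 -4.3;python3 w.py w6 block seat
```

```text
time: 27.02
position: [0.5334, -0.309, 0.2127]
tool_rot: [-0.516, -0.482, 0.52, -0.48]
ft_force: [0.5, 1.1, -1.4]
grip_width: 0.0499
t 27.02 pos [ 0.5334 -0.309   0.2127] jaw -4.3 grip 49.9 F [ 0.5  1.1 -1.4] q6 -0.63
shift [187.7   2.7  11.4] turn [0.  0.1 0.3]
shift after turn [187.7   1.5  11.9]
[ 0.54  -0.236  0.374]
block tip 0.81 [315. 245.] [ 0.5284 -0.3918]
   cut 0.85 [314. 243. 106. 141.] rect 528.9 -345.9 [105. 118.] 85.8
seat tip 0.77 [118. 121.] [ 0.2702 -0.2033]
   cut 0.97 [129. 115. 126. 150.] rect 277.6 -205.8 [205. 187.] 3.8
   cut 0.8 [318. 181. 166. 143.] rect 536.2 -318.4 [201. 181.] 1.4
```

View pics/w6.png

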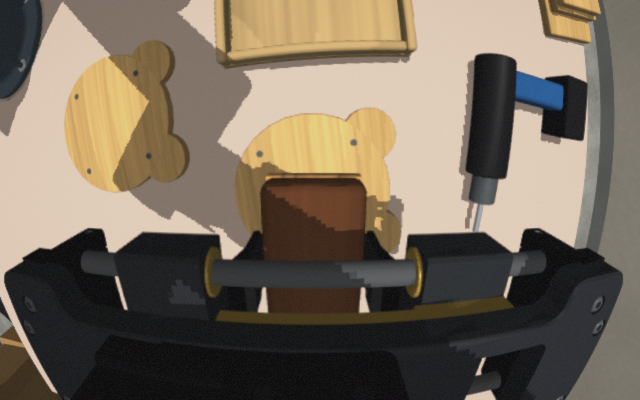

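```bash
python3 - <<'E'
from h import *
from scipy.optimize import least_squares
w=plane("wrist",[(236,190),(239,170),(246,153),(262,134),(290,119),(318,114),(340,118)],.018)
s=least_squares(lambda c:np.hypot(*(w-c).T)-.095,[.53,-.32]);print(s.x,s.fun.round(4))
a,b=plane("wrist",[(260,154),(354,142)],.018);e=b-a;n=np.array([e[1],-e[0]]);print(a,b,np.linalg.norm(e),(a+b)/2+n/2, np.rad2deg(np.arctan2(e[1],e[0])))
# other seat holes for square check
h=plane("wrist",[(76,97),(136,72),(149,156),(89,171)],.018);print(h, h.mean(0))
# block top far edge corners
print(plane("wrist",[(264,181),(363,181)],get_obs()["position"][2]-.018+.044))
E
```

```text
[ 0.5337292  -0.32213643] [ 0.0002  0.      0.0003 -0.     -0.001   0.0004  0.0004]
[ 0.47363852 -0.26822119] [ 0.58337869 -0.26198718] 0.10991709032218407 [ 0.53162561 -0.31997427] 3.2513049443395317
[[ 0.20723043 -0.15375877]
 [ 0.3185244  -0.14393933]
 [ 0.3265244  -0.2553149 ]
 [ 0.2163449  -0.26301439]] [ 0.26715603 -0.20400685]
[[ 0.51549343 -0.25859864]
 [ 0.55994468 -0.26163986]]
```

```bash
python3 -m inch '[[40,[50,0,15],[0,0,0]],[40,[50,0,0],[0,0,0]],[40,[45,0,0],[0,0,0]],[40,[15,0,0],[0,0,0]],[40,[0,0,0],[0,0,0]]]' ; python3 d.py .533 -.3245 .025 -4.3
```

```text
time: 27.9
position: [0.5375, -0.3166, 0.0523]
tool_rot: [-0.513, -0.484, 0.516, -0.486]
ft_force: [0.0, 0.4, 0.3]
grip_width: 0.0498
t 27.9 pos [ 0.5375 -0.3166  0.0523] jaw -3.4 grip 49.8 F [0.  0.4 0.3] q6 -0.64
shift [27.4 -4.   8. ] turn [0.9 0.3 0. ]
shift after turn [27.3 -3.8  8.3]
```

```bash
python3 -m inch '[[40,[12,-4,8],[0,0,0]],[40,[8,-1,1],[0,0,0]],[40,[4,0,0],[0,0,0]],[40,[0,0,0],[0,0,0]]]' ; python3 d.py .533 -.3245 .025 -4.3
```

```text
time: 28.4
position: [0.5344, -0.3281, 0.0316]
tool_rot: [-0.513, -0.481, 0.516, -0.489]
ft_force: [-0.4, -0.6, -0.5]
grip_width: 0.0498
t 28.4 pos [ 0.5344 -0.3281  0.0316] jaw -3.4 grip 49.8 F [-0.4 -0.6 -0.5] q6 -0.66
shift [ 6.5 -1.6 -3.6] turn [ 0.9  0.6 -0.4]
shift after turn [ 6.6 -1.6 -3.5]
```

```bash
python3 -m inch '[[40,[4,-1,-4],[0,0,0]],[40,[3,0,0],[0,0,0]],[40,[0,0,0],[0,0,0]]]' ; python3 d.py .533 -.3245 .025 -4.3
```

```text
time: 28.78
position: [0.5339, -0.3239, 0.0247]
tool_rot: [-0.513, -0.48, 0.516, -0.49]
ft_force: [-0.5, 0.1, -1.4]
grip_width: 0.05
t 28.77 pos [ 0.5339 -0.3239  0.0247] jaw -3.4 grip 50.0 F [-0.5  0.1 -1.4] q6 -0.66
shift [-0.3 -0.9  0.7] turn [ 0.9  0.7 -0.4]
shift after turn [-0.3 -0.9  0.7]
```

Release, rise and look.

```bash
python3 -m inch '[[65,[0,0,0],[0,0,0]],[70,[0,0,0],[0,0,0]],[70,[0,0,0],[0,0,0]],[70,[-30,0,0],[0,0,0]],[87,[-50,0,0],[0,0,0]],[87,[-50,0,0],[0,0,0]],[87,[-50,0,0],[0,0,0]],[87,[-10,0,0],[0,0,0]],[87,[0,0,0],[0,0,0]]]' ; python3 d.py .38 .311 .23 0;python3 w.py w7 block seat
```

```text
time: 29.9
position: [0.5325, -0.3217, 0.2201]
tool_rot: [-0.513, -0.48, 0.516, -0.489]
ft_force: [0.1, 0.2, -0.4]
grip_width: 0.0867
t 29.9 pos [ 0.5325 -0.3217  0.2201] jaw -3.4 grip 86.7 F [ 0.1  0.2 -0.4] q6 -0.66
shift [ -18.3 -189.8 -622.4] turn [-3.4  0.7 -0.4]
shift after turn [  -9.9 -152.5 -632.7]
[ 0.536 -0.247  0.381]
block tip 0.78 [312. 180.] [ 0.533  -0.3233]
   cut 0.8 [316. 183.  46.  82.] rect 534.0 -323.2 [92. 51.] 86.5
seat tip 0.64 [118. 108.] [ 0.27   -0.2026]
   cut 0.92 [316. 175. 164. 152.] rect 535.5 -322.0 [200. 188.] 2.6
   cut 0.78 [126. 104. 126. 152.] rect 276.8 -205.0 [207. 187.] 3.8
```

View pics/w7.png

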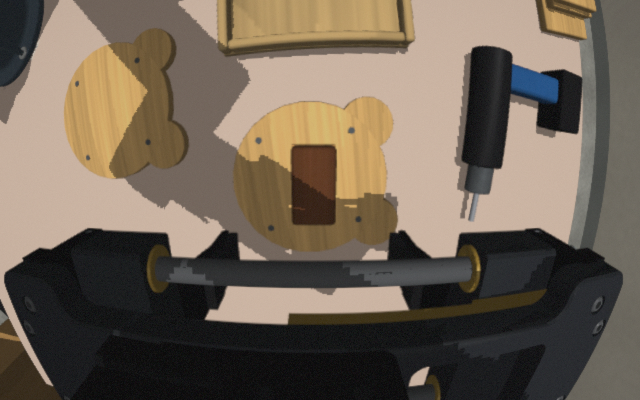

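```bash
python3 -m inch '[[87,[0,0,-40],[-3.4,0,0]],[87,[0,-14,-58],[0,0,0]],[87,[0,-14,-58],[0,0,0]],[87,[0,-14,-58],[0,0,0]],[87,[0,-14,-58],[0,0,0]],[87,[0,-14,-58],[0,0,0]],[87,[0,-14,-58],[0,0,0]],[87,[0,-14,-58],[0,0,0]],[87,[0,-14,-58],[0,0,0]],[87,[0,-14,-58],[0,0,0]],[87,[0,-14,-50],[0,0,0]],[87,[0,0,0],[0,0,0]]]' ; python3 d.py .3813 .311 .18 0
```

```text
time: 31.65
position: [0.3877, 0.3079, 0.2015]
tool_rot: [-0.496, -0.501, 0.506, -0.497]
ft_force: [0.9, -0.8, -0.5]
grip_width: 0.087
t 31.65 pos [0.3877 0.3079 0.2015] jaw -0.2 grip 87.0 F [ 0.9 -0.8 -0.5] q6 0.45
shift [21.6 -6.1 -3.2] turn [-0.2  0.4  0.8]
shift after turn [21.5 -6.4 -3.1]
```

```bash
python3 -m inch '[[87,[0,-6,-3],[0,0,0.8]],[87,[45,0,0],[0,0,0]],[87,[45,0,0],[0,0,0]],[87,[25,0,0],[0,0,0]],[87,[0,0,0],[0,0,0]]]' ; python3 d.py .3813 .311 .075 0; python3 w.py w8 tin jar glue
```

```text
time: 32.28
position: [0.3818, 0.3051, 0.0831]
tool_rot: [-0.5, -0.495, 0.505, -0.499]
ft_force: [0.2, -0.3, -0.4]
grip_width: 0.0871
t 32.27 pos [0.3818 0.3051 0.0831] jaw -0.6 grip 87.1 F [ 0.2 -0.3 -0.4] q6 0.47
shift [ 8.  -0.5 -6. ] turn [-0.6  0.5  0. ]
shift after turn [ 8.1 -0.5 -5.9]
[0.383 0.38  0.244]
tin tip 0.79 [315. 208.] [0.3835 0.3098]
   cut 0.84 [315. 243. 123. 146.] rect 382.1 331.2 [47. 64.] 89.6
jar tip 0.57 [429. 158.] [0.4741 0.3499]
   cut 0.86 [475. 178. 150. 111.] rect 472.6 348.7 [54. 98.] 86.5
```

```bash
python3 -m inch '[[87,[4,0,-6],[0,0,0]],[87,[4,0,0],[0,0,0]],[50,[0,0,0],[0,0,0]],[50,[0,0,0],[0,0,0]],[50,[0,0,0],[0,0,0]],[50,[0,0,0],[0,0,0]],[50,[0,0,0],[0,0,0]]]' 35; python3 d.py .3813 .311 .075 0
```

```text
time: 33.5
position: [0.3835, 0.3142, 0.0782]
tool_rot: [0.503, 0.495, -0.501, 0.501]
ft_force: [-1.3, 0.4, -0.0]
grip_width: 0.0594
t 33.5 pos [0.3835 0.3142 0.0782] jaw -0.4 grip 59.4 F [-1.3  0.4 -0. ] q6 0.48
shift [ 3.1 -2.2  3.2] turn [-0.4  0.2 -0.4]
shift after turn [ 3.2 -2.2  3.2]
```

```bash
python3 -m inch '[[50,[-30,0,0],[0,0,0]],[50,[-50,0,0],[0,0,0]],[50,[-45,20,20],[0,0,0]],[50,[0,30,52],[0,0,0]],[50,[0,30,52],[0,0,0]],[50,[0,30,52],[0,0,0]],[50,[0,10,58],[0,0,0]],[50,[0,0,60],[0,0,0]],[50,[0,0,60],[0,0,0]],[50,[0,0,50],[0,0,0]],[50,[0,0,0],[0,0,0]]]' ; python3 d.py .504 -.099 .079 0
```

```text
time: 34.88
position: [0.5067, -0.1045, 0.2067]
tool_rot: [0.502, 0.494, -0.5, 0.504]
ft_force: [-0.5, 1.0, -2.8]
grip_width: 0.0596
t 34.88 pos [ 0.5067 -0.1045  0.2067] jaw -0.3 grip 59.6 F [-0.5  1.  -2.8] q6 -0.41
shift [127.6  -4.3  -6.5] turn [-0.3  0.5 -0.7]
shift after turn [127.7  -2.7  -5.5]
```

```bash
python3 -m inch '[[50,[50,-3,-3],[0,0,-0.7]],[50,[45,0,0],[0,0,0]],[50,[20,0,0],[0,0,0]],[50,[0,0,0],[0,0,0]]]' ; python3 d.py .504 -.099 .079 0
```

```text
time: 35.38
position: [0.5045, -0.1006, 0.0884]
tool_rot: [-0.5, -0.497, 0.503, -0.501]
ft_force: [0.1, 0.6, -2.3]
grip_width: 0.0594
t 35.38 pos [ 0.5045 -0.1006  0.0884] jaw -0.3 grip 59.4 F [ 0.1  0.6 -2.3] q6 -0.4
shift [ 9.4 -0.5 -1.6] turn [-0.3  0.4 -0. ]
shift after turn [ 9.4 -0.5 -1.6]
```

```bash
python3 -m inch '[[50,[6,0,-1],[0,0,0]],[50,[3,0,0],[0,0,0]],[50,[0,0,0],[0,0,0]]]' ; python3 d.py .504 -.099 .0785 0
```

```text
time: 35.75
position: [0.506, -0.0989, 0.0809]
tool_rot: [0.5, 0.496, -0.502, 0.502]
ft_force: [0.0, 0.2, -2.6]
grip_width: 0.0596
t 35.75 pos [ 0.506  -0.0989  0.0809] jaw -0.2 grip 59.6 F [ 0.   0.2 -2.6] q6 -0.4
shift [ 2.4 -2.   0.1] turn [-0.2  0.5 -0.3]
shift after turn [ 2.4 -2.   0.1]
```

```bash
python3 -m inch '[[50,[3,-2,0],[0,0,0]],[50,[0,0,0],[0,0,0]],[80,[0,0,0],[0,0,0]],[80,[0,0,0],[0,0,0]],[80,[-40,0,0],[0,0,0]],[87,[-50,0,0],[0,0,0]],[87,[-40,0,-30],[0,0,0]],[87,[0,0,-60],[0,0,0]],[87,[0,0,-60],[0,0,0]],[87,[0,-10,-60],[0,0,0]],[87,[0,-10,-60],[0,0,0]],[87,[0,-10,-60],[0,0,0]]]' ; python3 -m inch '[[87,[0,0,-60],[0,0,0]],[87,[0,0,-50],[0,0,0]],[87,[0,0,0],[0,0,0]]]'; python3 d.py .475 .3494 .19 0
```

```text
time: 37.25
position: [0.4827, 0.236, 0.2139]
tool_rot: [0.507, 0.487, -0.501, 0.505]
ft_force: [0.5, 0.3, 0.6]
grip_width: 0.0872
time: 37.62
position: [0.4829, 0.3539, 0.2138]
tool_rot: [0.507, 0.489, -0.498, 0.507]
ft_force: [0.8, -1.0, 0.3]
grip_width: 0.0871
t 37.62 pos [0.4829 0.3539 0.2138] jaw -0.5 grip 87.1 F [ 0.8 -1.   0.3] q6 0.48
shift [23.7 -8.5  4.3] turn [-0.5  0.5 -1.5]
shift after turn [23.8 -7.9  4.5]
```

```bash
python3 -m inch '[[87,[0,-8,0],[0,-0.5,-1.5]],[87,[45,0,0],[0,0,0]],[87,[45,0,0],[0,0,0]],[87,[35,0,0],[0,0,0]],[87,[0,0,0],[0,0,0]]]' ; python3 d.py .475 .3494 .0685 0
```

```text
time: 38.25
position: [0.4751, 0.3457, 0.0879]
tool_rot: [-0.498, -0.492, 0.509, -0.5]
ft_force: [-1.4, 0.0, -1.0]
grip_width: 0.0867
t 38.25 pos [0.4751 0.3457 0.0879] jaw -0.9 grip 86.7 F [-1.4  0.  -1. ] q6 0.48
shift [19.3 -0.1 -4.1] turn [-0.9  1.1  0.1]
shift after turn [19.4 -0.1 -3.7]
```

```bash
python3 -m inch '[[87,[10,0,-3],[0,1.1,0]],[87,[9,0,0],[0,0,0]],[87,[2,0,0],[0,0,0]],[45,[0,0,0],[0,0,0]],[45,[0,0,0],[0,0,0]],[45,[0,0,0],[0,0,0]],[45,[0,0,0],[0,0,0]],[45,[0,0,0],[0,0,0]]]' 30; python3 d.py .475 .3494 .0685 0
```

```text
time: 39.25
position: [0.4778, 0.349, 0.0709]
tool_rot: [0.507, 0.496, -0.502, 0.496]
ft_force: [0.7, -0.8, -1.3]
grip_width: 0.0536
t 39.25 pos [0.4778 0.349  0.0709] jaw -1.0 grip 53.6 F [ 0.7 -0.8 -1.3] q6 0.46
shift [ 2.4 -2.8 -0.4] turn [-1.  -0.2 -0.2]
shift after turn [ 2.4 -2.8 -0.4]
```

```bash
python3 -m inch '[[45,[-30,0,0],[0,0,0]],[45,[-50,0,0],[0,0,0]],[45,[-45,0,20],[0,0,0]],[45,[0,0,55],[0,0,0]],[45,[0,8,60],[0,0,0]],[45,[0,8,60],[0,0,0]],[45,[0,8,60],[0,0,0]],[45,[0,0,60],[0,0,0]],[45,[0,0,43],[0,0,0]],[45,[0,0,0],[0,0,0]]]' ; python3 d.py .505 -.0165 .071 0
```

```text
time: 40.5
position: [0.4985, -0.0205, 0.1966]
tool_rot: [0.506, 0.494, -0.501, 0.499]
ft_force: [0.4, -0.8, -2.2]
grip_width: 0.0537
t 40.5 pos [ 0.4985 -0.0205  0.1966] jaw -0.8 grip 53.7 F [ 0.4 -0.8 -2.2] q6 -0.26
shift [125.6   5.3  -4. ] turn [-0.8 -0.1 -0.5]
shift after turn [125.6   6.5  -4. ]
```

```bash
python3 -m inch '[[45,[45,5,-3],[0,0,-0.5]],[45,[45,0,0],[0,0,0]],[45,[22,0,0],[0,0,0]],[45,[0,0,0],[0,0,0]]]' ; python3 d.py .505 -.0165 .071 0
```

```text
time: 41.0
position: [0.5056, -0.0154, 0.0822]
tool_rot: [0.505, 0.496, -0.502, 0.497]
ft_force: [-0.6, 0.1, -1.2]
grip_width: 0.0537
t 41.0 pos [ 0.5056 -0.0154  0.0822] jaw -0.8 grip 53.7 F [-0.6  0.1 -1.2] q6 -0.24
shift [11.2 -0.6  1.1] turn [-0.8 -0.1 -0.2]
shift after turn [11.2 -0.6  1.1]
```

Lower, release, then go to the glue at TCP (.5574,.2794).

```bash
python3 -m inch '[[45,[6,0,1],[0,0,0]],[45,[4,0,0],[0,0,0]],[45,[1.5,0,0],[0,0,0]],[45,[0,0,0],[0,0,0]]]'; python3 -m inch '[[80,[0,0,0],[0,0,0]],[80,[0,0,0],[0,0,0]],[80,[-40,0,0],[0,0,0]],[87,[-50,0,0],[0,0,0]],[87,[-40,0,-30],[0,0,0]],[87,[0,12,-60],[0,0,0]],[87,[0,12,-60],[0,0,0]],[87,[0,12,-60],[0,0,0]],[87,[0,12,-60],[0,0,0]],[87,[0,0,-25],[0,0,0]],[87,[0,0,0],[0,0,0]]]'; python3 d.py .5574 .2794 .19 0
```

```text
time: 41.5
position: [0.5075, -0.0156, 0.0727]
tool_rot: [0.505, 0.495, -0.501, 0.499]
ft_force: [0.1, -0.8, -0.7]
grip_width: 0.0535
time: 42.88
position: [0.5644, 0.2857, 0.2128]
tool_rot: [0.51, 0.49, -0.498, 0.501]
ft_force: [-0.8, -0.7, 0.1]
grip_width: 0.0871
t 42.88 pos [0.5644 0.2857 0.2128] jaw -1.0 grip 87.1 F [-0.8 -0.7  0.1] q6 0.31
shift [22.7 -7.4  6.5] turn [-1.  -0.1 -1.3]
shift after turn [22.8 -7.   6.3]
```

```bash
python3 -m inch '[[87,[0,-8,3],[-0.8,0,-1.3]],[87,[45,0,0],[0,0,0]],[87,[45,0,0],[0,0,0]],[87,[38,0,0],[0,0,0]],[87,[0,0,0],[0,0,0]]]' ; python3 d.py .5574 .2794 .066 0
```

```text
time: 43.5
position: [0.5557, 0.2748, 0.084]
tool_rot: [-0.501, -0.499, 0.503, -0.497]
ft_force: [-0.7, 0.3, 0.2]
grip_width: 0.0866
t 43.5 pos [0.5557 0.2748 0.084 ] jaw -0.5 grip 86.6 F [-0.7  0.3  0.2] q6 0.29
shift [18.   1.7 -4.7] turn [-0.5  0.   0.2]
shift after turn [18.   1.7 -4.6]
```

```bash
python3 -m inch '[[87,[10,1,-4],[0,0,0]],[87,[7,0,0],[0,0,0]],[87,[2,0,0],[0,0,0]],[40,[0,0,0],[0,0,0]],[40,[0,0,0],[0,0,0]],[40,[0,0,0],[0,0,0]],[40,[0,0,0],[0,0,0]],[40,[0,0,0],[0,0,0]]]' 25; python3 d.py .5574 .2794 .066 0
```

```text
time: 44.5
position: [0.5593, 0.2786, 0.0699]
tool_rot: [0.504, 0.497, -0.501, 0.498]
ft_force: [-2.5, -0.0, 0.0]
grip_width: 0.0479
t 44.5 pos [0.5593 0.2786 0.0699] jaw -0.5 grip 47.9 F [-2.5 -0.   0. ] q6 0.29
shift [ 3.9 -1.9 -0.8] turn [-0.5 -0.1 -0.2]
shift after turn [ 3.9 -1.9 -0.8]
```

```bash
python3 -m inch '[[40,[-30,0,0],[0,0,0]],[40,[-50,0,0],[0,0,0]],[40,[-35,0,20],[0,0,0]],[40,[0,-15,50],[0,0,0]],[40,[0,-15,55],[0,0,0]],[40,[0,-15,50],[0,0,0]],[40,[0,-5,33],[0,0,0]],[40,[0,0,0],[0,0,0]]]' ; python3 d.py .505 .065 .070 0
```

```text
time: 45.5
position: [0.5063, 0.065, 0.1844]
tool_rot: [0.503, 0.497, -0.501, 0.5]
ft_force: [-0.3, 1.0, -1.5]
grip_width: 0.0478
t 45.5 pos [0.5063 0.065  0.1844] jaw -0.4 grip 47.8 F [-0.3  1.  -1.5] q6 -0.08
shift [114.4  -1.9  -0. ] turn [-0.4  0.  -0.3]
shift after turn [114.4  -1.3   0. ]
```

```bash
python3 -m inch '[[40,[45,0,0],[0,0,0]],[40,[42,0,0],[0,0,0]],[40,[16,0,0],[0,0,0]],[40,[6,0,0],[0,0,0]],[40,[0,0,0],[0,0,0]]]' ; python3 d.py .505 .065 .070 0
```

```text
time: 46.12
position: [0.5107, 0.0675, 0.0728]
tool_rot: [0.504, 0.496, -0.498, 0.501]
ft_force: [-0.1, -0.9, -2.8]
grip_width: 0.0478
t 46.12 pos [0.5107 0.0675 0.0728] jaw -0.3 grip 47.8 F [-0.1 -0.9 -2.8] q6 -0.08
shift [ 2.7 -5.7  2.5] turn [-0.3 -0.  -0.7]
shift after turn [ 2.8 -5.7  2.5]
```

```bash
python3 -m inch '[[40,[0,-6,3],[0,0,-0.7]],[40,[2.5,0,0],[0,0,0]],[40,[0,0,0],[0,0,0]]]' ; python3 d.py .505 .065 .070 0;  python3 -m inch '[[80,[0,0,0],[0,0,0]],[80,[0,0,0],[0,0,0]],[80,[-40,0,0],[0,0,0]],[87,[-50,0,0],[0,0,0]],[87,[-60,0,0],[0,0,0]],[87,[-60,0,0],[0,0,0]],[87,[-50,0,-40],[0,0,0]],[87,[0,0,-60],[0,0,0]],[87,[0,0,-60],[0,0,0]],[87,[0,0,-60],[0,0,0]],[87,[0,0,0],[0,0,0]]]'; python3 - <<'E'
from h import *
print(get_obs()["position"])
ims=[]
for c in("scene","side"):
  im=imaging.camera(c); ims.append(im[80:320,120:440])
  for t in("tin","jar","glue","block","seat","bowl","drill","brush"):
    print(c,t,[(round(d["confidence"],2),plane(c,d["pixel"],.012)[0].round(3)) for d in imaging.tip_of(c,t)[:2]])
cv2.imwrite("pics/f.png",cv2.resize(np.hstack(ims),None,fx=1.25,fy=1.25)[:,:,::-1])
E
```

```text
time: 46.5
position: [0.5058, 0.0646, 0.0721]
tool_rot: [0.502, 0.498, -0.501, 0.499]
ft_force: [1.1, -0.2, -1.4]
grip_width: 0.0478
t 46.5 pos [0.5058 0.0646 0.0721] jaw -0.3 grip 47.8 F [ 1.1 -0.2 -1.4] q6 -0.09
shift [ 2.1 -0.8 -0.4] turn [-0.3  0.  -0.2]
shift after turn [ 2.1 -0.8 -0.4]
time: 47.88
position: [0.5104, 0.2882, 0.3445]
tool_rot: [0.508, 0.494, -0.497, 0.501]
ft_force: [-0.2, -0.3, -0.1]
grip_width: 0.0867
[0.51037865 0.28815268 0.34451197]
scene tin [(0.95, array([ 0.501, -0.096]))]
scene jar [(0.77, array([ 0.511, -0.009])), (0.64, array([ 0.381, -0.022]))]
scene glue [(0.78, array([0.502, 0.071]))]
scene block [(0.68, array([ 0.53 , -0.327])), (0.67, array([ 0.507, -0.009]))]
scene seat [(0.95, array([ 0.281, -0.194])), (0.68, array([ 0.547, -0.325]))]
scene bowl [(0.91, array([0.8  , 0.002]))]
scene drill [(0.72, array([ 0.768, -0.226]))]
scene brush [(0.76, array([0.77 , 0.232]))]
side tin [(0.58, array([ 0.508, -0.116]))]
side jar [(0.87, array([ 0.362, -0.035])), (0.84, array([ 0.511, -0.013]))]
side glue [(0.69, array([0.505, 0.062])), (0.32, array([ 0.503, -0.113]))]
side block [(0.59, array([ 0.534, -0.321]))]
side seat [(0.72, array([ 0.525, -0.334])), (0.68, array([ 0.273, -0.216]))]
side bowl [(0.95, array([ 0.782, -0.025])), (0.51, array([0.511, 0.057]))]
side drill [(0.88, array([ 0.76, -0.24]))]
side brush [(0.69, array([0.752, 0.226])), (0.63, array([ 0.54 , -0.034]))]
```

View pics/f.png

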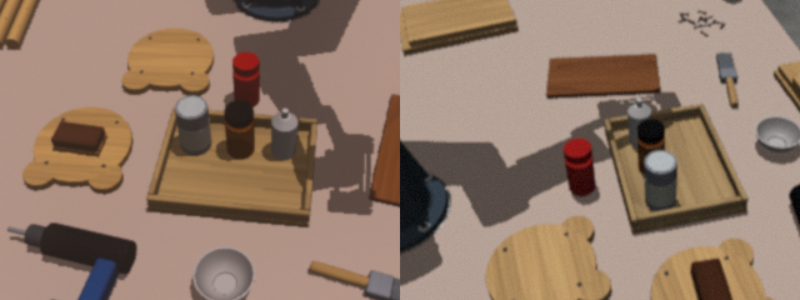

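```bash
python3 - <<'E'
from h import *
B={"scene":{"tin":(260,152,34,50),"jar":(299,158,26,50),"glue":(336,164,24,46),"redjar ref":(304,120,28,48)},"side":{"tin":(312,199,30,50),"jar":(306,174,26,34),"glue":(300,158,24,28),"redjar ref":(250,190,28,48)}}
for c in B:
  a=cv2.imread(f"pics/{c}0.png"); b=imaging.camera(c)[:,:,::-1].copy()
  for n,(x,y,w,h) in B[c].items():
    r=cv2.matchTemplate(b[y-15:y+h+15,x-15:x+w+15],a[y:y+h,x:x+w],5); _,m,_,l=cv2.minMaxLoc(r); print(c,n,round(m,2),l[0]-15,l[1]-15)
E
```

```text
scene tin 0.99 0 1
scene jar 0.95 0 0
scene glue 0.77 0 0
scene redjar ref 0.84 0 0
side tin 0.94 1 0
side jar 0.98 1 0
side glue 0.87 1 0
side redjar ref 0.85 0 0
```

Each container is within about 1 pixel (about 2 mm) of its starting image position, so I'm handing in.

```bash
python3 -c "
from rig import robot,get_obs; print(get_obs()['ft_force'],get_obs()['time']); print(robot.hand_in())"
```

```text
[0.20209061 0.09104233 0.08069501] 48.875
the job is handed in; nothing more can be done
None
```

I handed the job in at 48.9 s; no verdict was reported. I stood the glue bottle, jar and tin on the side board and laid the sanding block cork side down on the right-hand bear seat. Then I put the tin, jar and glue bottle back in their places in the box.

**Last checks:**
- **Containers:** all three look upright in the final pictures. Against the starting pictures each is within 1 pixel, about 2 mm. The weakest match was the glue bottle, at 0.77 in the scene view.
- **Block:** after release it measured (0.534, -0.323), against a seat centre of about (0.533, -0.3215), so roughly 2 mm off.
- **Bystanders:** I kept the arm away from the bowl, brush and drill, and they looked undisturbed. I did not compare their positions numerically with the start.
- **Robot:** it ended open and clear, with wrist force near zero.

**What disagreed:**
- **Networks:** single position readings from the two fixed cameras differed by up to about 20 mm (tin y -0.096 against -0.116), so I relied on the image comparison.
- **Block grip:** the first grip was too high and shifted the block about 8 mm inside the box. I opened, lowered and gripped again before lifting. The containers were already on the board by then, and 8 mm is within the 20 mm limit.

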